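# Kit the tray for the next assembly run

### The arm

A 6-joint arm with a two-finger parallel gripper is mounted at the origin on the work surface. World frame = base frame: x ahead of the robot, y to its left, z up, the work surface at z = 0. Lengths are in m, angles in degrees, forces in N, time in s.
With the tool pointing down it reaches from about 0.325 to 0.85 m from the base axis. Payload 15.5 kg.
Tool frame: the origin (TCP) lies at the very end of the fingers, on their centre line; the grasp point (between the pads) lies arm.grip_depth behind it (arm.grip_depth is the distance from the TCP to the grasp point, in m); z points along the fingers, y is the line along which they close (so a half turn about z gives the same grasp; the last joint's range is limited). The gripper opens to 91 mm and grips with 3 to 60 N. Pads are 32 mm wide; open, the fingers measure 118 mm over their backs; the gripper's body (76 mm by 178 mm) begins 60 mm behind the grasp point.
Start: joints at [68.268, 28.281, 77.091, -0, 74.628, -5.472], TCP at [0.175, 0.6, 0.214] pointing down, gripper open.
Joint ranges: [-166.48, 166.48], [-47.26, 123.95], [12.59, 153.08], [-70.14, 250.14], [6.76, 159.57], [-176.63, 176.63]. Speed limits (degrees/s): [108.29, 108.29, 147.25, 172.46, 172.46, 172.46].

### API

Orientations are given as a 3x3 rotation matrix whose columns are the frame's x, y, z axes.
In Python, from rig import arm gives the robot as it stands. Calls block until the motion is done:
- arm.move_to(position, orientation): joint-space move of the TCP to a pose.
- arm.move_l(position, orientation=None, feed=0.15): straight line of the TCP; orientation=None keeps the orientation; feed is the mean speed in m/s.
- arm.move_joints(angles): joint-space move.
- arm.grip(opening): finger opening in m; the grip force is fixed at half the most; returns when the fingers have stopped.
- arm.sleep(seconds).
- arm.solve_ik(position, orientation): joint angles nearest the present ones, or None.
- arm.snapshot(name): name is "scene" or "top" or "wrist"; returns the picture (420x560x3 uint8, red, green, blue); there is no depth.
- arm.get_calibration(name): a dict with "intrinsics" (3x3 intrinsics, pixels), "k1" (the pictures are not rectified: a ray, as slopes to the right and down, at radius r is drawn at 1 + k1 r^2 times it, then the intrinsics apply), "cam_to_world" (4x4, takes a point from camera to world coordinates). Camera axes: x right, y down, z forward; pixel columns grow to the right and rows downward; lengths in m; the calibration is good to about 2 mm. A picture is of the moment at which its call begins: read the wrist's pose just before it. get_calibration takes no time and is no camera call; for the wrist camera it gives the pose at the moment of the call.
A pose or a line that the arm cannot do raises arm.Unreachable and nothing moves.
- arm.sign_off(): hands the job in; it is judged then, once.
Readings, each from a call of its own:
- arm.current_t(): time.
- arm.current_joint_positions(): joint angles.
- arm.current_dq(): joint speeds.
- arm.current_tau(): joint torques, N m.
- arm.current_ee_pos(): TCP position.
- arm.current_tool_rot(): TCP orientation.
- arm.current_force(): force on the tool from outside, world axes, zero at the start.
- arm.current_torque(): the same for the moment, N m.
- arm.current_width(): finger opening in m.
- arm.current_grasp_force(): force on a finger pad.
Only numpy, scipy, OpenCV 4.12 (cv2) and the standard library are available. Lean on these libraries where they do the work, as an engineer would, in place of code of your own. Each camera call takes 0.05 s, during which the arm holds its last target. There are 200 camera calls.

### The job

Fill the kit tray for the next run. First set the steel bearing block with the brass bushing in the yellow nest and there press its proud bushing down until the rising force shows that its flange is fully home, without forcing it further; only then add, in either order, the open-topped red cylinder body to the red nest and the blue-topped solenoid valve to the blue nest, each upright and flat on the floor of its nest. Leave the bare block without a bushing and the red body with the white plug where they stand.

Things in the scene. Friction and masses are not known exactly. Their poses are not given: they have to be found in the camera images.
- block_center (a point): centre, half-way up, of the loose steel bearing block that carries the brass bushing: 60 (x) x 44 (y) x 40 (z) mm, about 0.33 kg, standing upright at any yaw, z up. Take it by its two 44 mm-apart sides. The bushing is upright in its middle: a brass flange 33 mm across with a 13 mm hole, the flange's top 32 mm above this point at the start and 24 mm above it when fully home
- bushing (a joint): how far the brass bushing has been pressed into the block, in m: 0 at the start (flange's underside 8 mm above the block's top), 0.008 fully home (flange on the block). It is a tight fit that slides down under about 8 N and stays where it is left; at its shoulder the force rises steeply. It can be pressed with the tips of the shut fingers
- red_body_center (a point): centre, half-way up, of the loose red plastic cylinder body with an open, empty bore in its top: round, 40 mm across, 40 mm high, about 60 g, upright, z up; wall 6 mm thick, bore 28 mm across and 28 mm deep, with a black floor
- valve_center (a point): centre, half-way up, of the loose solenoid valve: grey body 62 (x) x 26 (y) x 22 mm with a blue coil 38 (x) x 26 (y) x 20 mm centred on top, 42 mm high in all, about 90 g, upright, z up. Take it across its 26 mm width
- nest_yellow: shallow open yellow plastic nest, 88 x 88 mm outside, 80 x 80 mm inside, fixed on the flat black kit tray together with the two other nests in a row 97 mm apart (which nest is in which place, and the tray's position and yaw, change). Origin: centre of its underside, on the tray's top 6 mm above the table; its floor is 3 mm and its rim 10 mm above the origin; z up, x and y along its walls. Place for the bearing block.
- nest_red: shallow open red plastic nest, 88 x 88 mm outside, 80 x 80 mm inside, fixed on the flat black kit tray together with the two other nests in a row 97 mm apart (which nest is in which place, and the tray's position and yaw, change). Origin: centre of its underside, on the tray's top 6 mm above the table; its floor is 3 mm and its rim 10 mm above the origin; z up, x and y along its walls. Place for the open red cylinder body.
- nest_blue: shallow open blue plastic nest, 88 x 88 mm outside, 80 x 80 mm inside, fixed on the flat black kit tray together with the two other nests in a row 97 mm apart (which nest is in which place, and the tray's position and yaw, change). Origin: centre of its underside, on the tray's top 6 mm above the table; its floor is 3 mm and its rim 10 mm above the origin; z up, x and y along its walls. Place for the solenoid valve.
- bare_block_center (a point): centre, half-way up, of a look-alike to be left alone: the same steel block, 60 x 44 x 40 mm, loose, but with an empty bore and no brass bushing
- plugged_body_center (a point): centre, half-way up, of a look-alike to be left alone: the same red cylinder, 40 mm across and 40 mm high, loose, but its bore is filled by a white plug, 1 mm proud
Things that resemble listed ones, but are neither listed nor needed, are in the scene too. Leave any purple look-alike of the part that bears block_center alone.

How it is judged (in metres and radians):
On the way, in this order (a step that is already met when the one before it is completed fails the run):
1. the block stands in the yellow nest, its bushing not yet home (horizontal distance between block_center and nest_yellow below 0.03 m and z of block_center in the frame of nest_yellow between 0.019 and 0.026 m and angle between block_center's own z axis and vertical below 0.08 rad and value of joint bushing below 0.0065 m), for 0.2 s.
2. the bushing is pressed home while the block stands in the yellow nest (horizontal distance between block_center and nest_yellow below 0.03 m and z of block_center in the frame of nest_yellow between 0.019 and 0.026 m and angle between block_center's own z axis and vertical below 0.08 rad and value of joint bushing above 0.0065 m), for 0.2 s.
3. then the red body stands in the red nest or the valve in the blue nest (((horizontal distance between red_body_center and nest_red below 0.03 m and z of red_body_center in the frame of nest_red between 0.019 and 0.026 m and angle between red_body_center's own z axis and vertical below 0.08 rad) or (horizontal distance between valve_center and nest_blue below 0.03 m and z of valve_center in the frame of nest_blue between 0.02 and 0.027 m and angle between valve_center's own z axis and vertical below 0.08 rad))), for 0.2 s.
At the end, for the whole second after the job is handed in: Block in the yellow nest with its bushing home within 1.5 mm, open red body in the red nest, valve in the blue nest: each upright within 0.08 rad, standing on the nest floor (height -4 to +3 mm), centre within 30 mm of the nest's, at rest, released (all of step 2 and horizontal distance between red_body_center and nest_red below 0.03 m and z of red_body_center in the frame of nest_red between 0.019 and 0.026 m and angle between each of red_body_center, valve_center's own z axis and vertical below 0.08 rad and horizontal distance between valve_center and nest_blue below 0.03 m and z of valve_center in the frame of nest_blue between 0.02 and 0.027 m and linear speed of each of block, red_body, valve below 0.02 m/s); the robot touches nothing.
It fails at once if a look-alike was moved more than 20 mm (distance of any of bare_block_center, plugged_body_center from where it was at the start of the episode above 0.02 m).
It fails at once if the bushing was forced with more than 60 N (contact force between the fingers and bushing above 60 N).
It also fails if it takes over 99 s, if anything falls off the work surface, if the arm or the gripper's body presses on something with over 40 N, if the wrist force passes 120 N, or if a joint passes its speed limit or range.

## Working session

There is one attempt and no reset: what is moved stays moved. The work goes in short steps, each a Python script; the robot and the scene stay as the last script left them, time stands still between calls to the robot, and variables do not carry over. Pictures are saved under pics/ and viewed, at most 14 in all, crops included, and the job is handed in when it is done.

```bash
mkdir -p pics; python3 - <<'E'
from rig import arm
import cv2
for n in("scene","top"):
    im=arm.snapshot(n); cv2.imwrite(f"pics/{n}0.png",im[:,:,::-1]); c=arm.get_calibration(n); print(n,c)
print(arm.grip_depth,arm.current_t(),arm.current_tool_rot(),arm.get_calibration("wrist"))
E
```

```text
scene {'intrinsics': array([[533.1238693 ,   0.        , 282.35631768],
       [  0.        , 533.1238693 , 217.17710089],
       [  0.        ,   0.        ,   1.        ]]), 'k1': -0.2127665530197493, 'cam_to_world': array([[-0.34723305,  0.8008646 , -0.48789866,  1.20136244],
       [ 0.93776874,  0.29895234, -0.17668413,  0.20807366],
       [ 0.00435838, -0.51888669, -0.85483192,  1.19812552],
       [ 0.        ,  0.        ,  0.        ,  1.        ]])}
top {'intrinsics': array([[380.97359914,   0.        , 280.74155849],
       [  0.        , 380.97359914, 210.28303119],
       [  0.        ,   0.        ,   1.        ]]), 'k1': 0.002865974256763737, 'cam_to_world': array([[ 1.90768682e-03, -9.97913255e-01,  6.45406564e-02,
         4.89150589e-01],
       [-9.99666867e-01, -2.41836351e-04,  2.58088420e-02,
        -5.29268682e-02],
       [-2.57393772e-02, -6.45683910e-02, -9.97581279e-01,
         9.54975531e-01],
       [ 0.00000000e+00,  0.00000000e+00,  0.00000000e+00,
         1.00000000e+00]])}
0.0188 0.1 [[-9.59994054e-01  2.80020073e-01 -4.18940073e-04]
 [ 2.80020357e-01  9.59993565e-01 -9.77290948e-04]
 [ 1.28518692e-04 -1.05550525e-03 -9.99999435e-01]] {'intrinsics': array([[332.54819264,   0.        , 279.80030425],
       [  0.        , 332.54819264, 217.69644345],
       [  0.        ,   0.        ,   1.        ]]), 'k1': -0.013101815226508672, 'cam_to_world': array([[ 2.79292156e-01,  9.22955145e-01,  2.64857872e-01,
         9.99174338e-02],
       [ 9.60206083e-01, -2.68338894e-01, -7.74500861e-02,
         6.21830764e-01],
       [-4.11287065e-04,  2.75949341e-01, -9.61172093e-01,
         3.84462119e-01],
       [ 0.00000000e+00,  0.00000000e+00,  0.00000000e+00,
         1.00000000e+00]])}
```

View pics/top0.png

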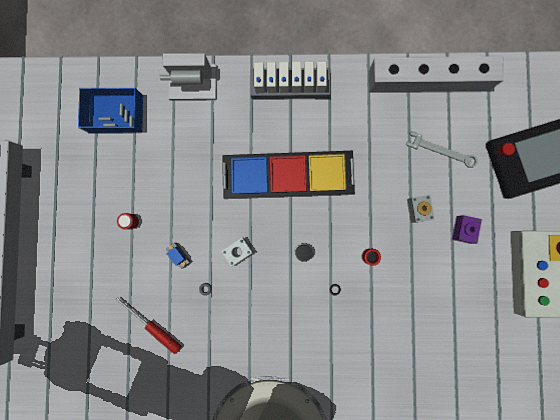

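View pics/scene0.png

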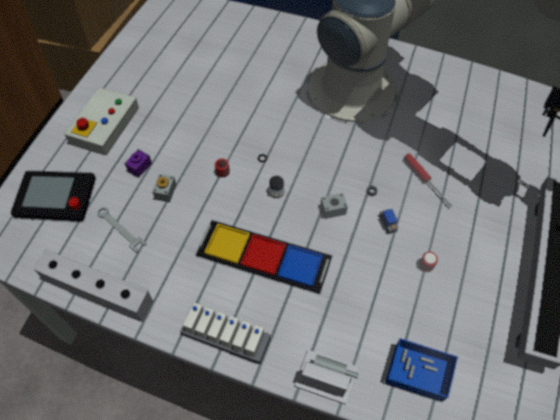

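The top view shows the nests at blue (250,175), red (289,174) and yellow (327,173). The bushed block is at (423,208), the open red body at (372,257) and the valve at (178,255). The look-alikes are the bare block (238,250), the plugged body (127,221) and the purple block (467,229). The scene view agrees. Next I'll take closer wrist views.

```bash
cat > h.py <<'E'
from rig import arm
import numpy as np, cv2
def R(yaw):
    a=np.radians(yaw); c,s=np.cos(a),np.sin(a)
    return np.array([[c,s,0],[s,-c,0],[0,0,-1.]])
def cast(px,cal,z):
    px=np.array(px,float).reshape(-1,1,2)
    n=cv2.undistortPoints(px,cal["intrinsics"],np.array([cal["k1"],0,0,0,0.])).reshape(-1,2)
    T=cal["cam_to_world"]; d=np.c_[n,np.ones(len(n))]@T[:3,:3].T; o=T[:3,3]
    return (o+d*((z-o[2])/d[:,2])[:,None])[:,:2]
def shot(name,fn):
    cal=arm.get_calibration(name); im=arm.snapshot(name); cv2.imwrite(f"pics/{fn}.png",im[:,:,::-1])
    return im,cal
def hsv(im): return cv2.cvtColor(im,cv2.COLOR_RGB2HSV)
def fk(): return np.round(arm.current_ee_pos(),4)
E
python3 - <<'E'
from h import *
c=arm.get_calibration("top")
for n,p,z in(("block",(423,208),.05),("red",(372,257),.04),("valve",(178,255),.042),("yel",(327,173),.012),("redn",(289,174),.012),("blue",(250,175),.012),("bare",(238,250),.04),("plug",(127,221),.04)):
    print(n,cast(p,c,z).round(3))
t=cast([(327,173),(250,175)],c,.012); d=t[1]-t[0]; print(np.degrees(np.arctan2(d[1],d[0])))
# look at the block from the wrist
b=cast((423,208),c,.05)[0]
for yaw in (180,160,150,170,0,30,-30,90):
    p=np.r_[b,.2]; q=arm.solve_ik(p,R(yaw)); print(yaw,None if q is None else np.round(q,0))
arm.move_to(np.r_[b,.2],R(180)); shot("wrist","w_block"); print(fk(),arm.current_t())
E
```

```text
block [[ 0.553 -0.365]]
red [[ 0.437 -0.246]]
valve [[0.441 0.217]]
yel [[ 0.643 -0.144]]
redn [[ 0.641 -0.049]]
blue [[0.639 0.049]]
bare [[0.453 0.073]]
plug [[0.522 0.344]]
91.37186656787235
180 [ -39.   32.   72.   -0.   76. -129.]
160 [ -39.   32.   72.   -0.   76. -109.]
150 [-39.  32.  72.  -0.  76. -99.]
170 [ -39.   32.   72.   -0.   76. -119.]
0 [-39.  32.  72.  -0.  76.  51.]
30 [-39.  32.  72.  -0.  76.  21.]
-30 [-39.  32.  72.  -0.  76.  81.]
90 [-39.  32.  72.  -0.  76. -39.]
[ 0.5535 -0.3647  0.2   ] 3.7583
```

View pics/w_block.png

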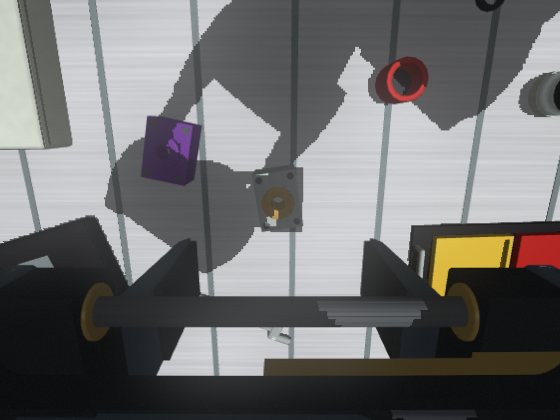

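The wrist view shows the bushed block at (278,200), partly in the arm's shadow, with its long axis roughly vertical. The purple block is at (170,150). I'll enlarge the block in both views.

```bash
python3 - <<'E'
import cv2,numpy as np
w=cv2.imread("pics/w_block.png")[150:250,225:325]; t=cv2.imread("pics/top0.png")[185:235,400:450]
w=np.clip(w*1.6,0,255).astype(np.uint8)
f=lambda i:cv2.resize(i,(400,400),interpolation=cv2.INTER_NEAREST)
cv2.imwrite("pics/zb.png",np.hstack([f(w),f(t)]))
E
```

```text
(no output)
```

View pics/zb.png

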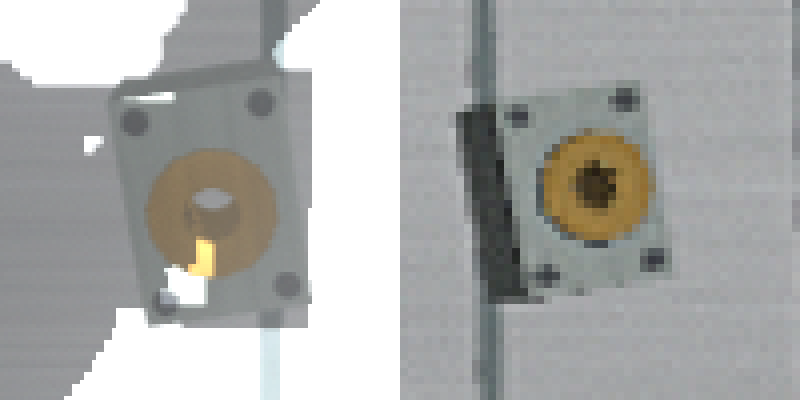

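Zoomed, the screws on the block's top show clearly in both views: wrist crop (134,122), (261,103), (165,303), (288,285), and top crop (520,116), (625,99), (547,275), (653,259). I'll compute the pose from those, and the nests from colour masks.

```bash
python3 - <<'E'
from h import *
ct=arm.get_calibration("top"); cw=arm.get_calibration("wrist")
w=np.array([(134,122),(261,103),(165,303),(288,285)])/4+(225,150)
t=(np.array([(520,116),(625,99),(547,275),(653,259)])-(400,0))/8+(400,185)
for p,c in((w,cw),(t,ct)):
    X=cast(p,c,.04); a=X[2]-X[0]+X[3]-X[1]; b=X[1]-X[0]+X[3]-X[2]
    print(X.mean(0).round(4),"long",np.degrees(np.arctan2(a[1],a[0])).round(1),"short",np.degrees(np.arctan2(b[1],b[0])).round(1),np.linalg.norm(a)/2,np.linalg.norm(b)/2)
im=hsv(cv2.imread("pics/top0.png")[:,:,::-1].copy()); H,S,V=cv2.split(im)
for n,l,h in(("yellow",18,35),("blue",100,125),("red",0,8)):
    m=((H>=l)&(H<=h)&(S>120)&(V>60)).astype(np.uint8); m[:140]=0;m[200:]=0;m[:,:220]=0;m[:,360:]=0
    cs,_=cv2.findContours(m,0,2); k=max(cs,key=cv2.contourArea); X=cast(k.reshape(-1,2),ct,.012).astype(np.float32)*1000
    print(n,cv2.minAreaRect(X))
E
```

```text
[ 0.553 -0.366] long 8.9 short 98.7 0.04809980668706816 0.03228319876163998
[ 0.553  -0.3692] long -171.6 short -81.0 0.0481714258317682 0.031622990562310195
yellow ((645.82373046875, -143.51258850097656), (89.49667358398438, 90.38727569580078), 89.93283081054688)
blue ((639.014404296875, 51.32647705078125), (89.56591033935547, 90.44422912597656), 1.9975923299789429)
red ((642.378662109375, -45.81145477294922), (90.04856872558594, 89.19762420654297), 1.7959949970245361)
```

```bash
cat >> h.py <<'E'
def pick(xy,yaw,z,op):
    arm.move_to(np.r_[xy,.15],R(yaw)); arm.grip(op)
    arm.move_l(np.r_[xy,z],feed=.12); arm.grip(0); print("w",arm.current_width(),"f",arm.current_grasp_force())
    arm.move_l(np.r_[xy,.13],feed=.12)
def place(xy,yaw,z,op):
    arm.move_to(np.r_[xy,.13],R(yaw)); print("held w",arm.current_width())
    arm.move_l(np.r_[xy,z+.02],feed=.12); arm.move_l(np.r_[xy,z],feed=.03)
    print("Fz",np.round(arm.current_force(),1)); arm.grip(op)
    arm.move_l(np.r_[xy,.15],feed=.12); print("t",arm.current_t())
YEL=(.6455,-.143); RED=(.6422,-.046); BLUE=(.639,.0505)
E
python3 - <<'E'
from h import *
pick((.553,-.3675),188.7,.015,.07)
place(YEL,182,.0245,.075)
arm.move_to([.6455-.02,-.143,.2],R(182)); shot("wrist","w_yel"); shot("top","top1")
E
```

```text
w 0.04388150117138654 f 29.99972216784954
held w 0.04365760127133537
Fz [ 0.5  0.9 -3.4]
t 11.9917
```

View pics/w_yel.png

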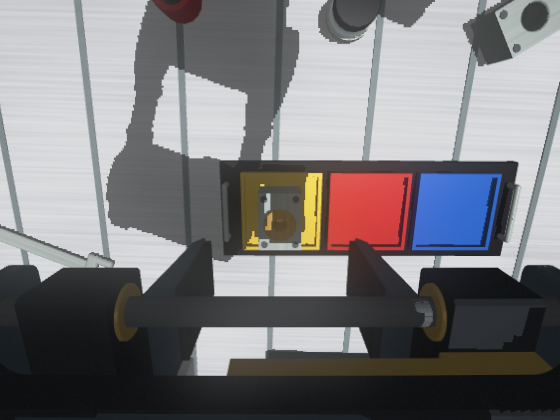

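The block stands flat in the yellow nest, with its proud flange at about (280,223). I'll check the flange position and then press with a force watch.

```bash
python3 - <<'E'
from h import *
im=cv2.imread("pics/w_yel.png")[:,:,::-1].copy(); cal=arm.get_calibration("wrist")
H,S,V=cv2.split(hsv(im)); m=((H>8)&(H<22)&(S>70)).astype(np.uint8); m[:205]=0;m[245:]=0;m[:,262:300]*=1;m[:,:262]=0;m[:,300:]=0
cs,_=cv2.findContours(m,0,2); k=max(cs,key=cv2.contourArea); print(cv2.minEnclosingCircle(k))
c=cv2.minEnclosingCircle(k)[0]; x=cast(c,cal,.061)[0]; print(x.round(4))
p=np.array(YEL)
if np.linalg.norm(x-p)<.006: p=(p+x)/2
arm.grip(0); arm.move_to(np.r_[p,.09],R(182)); arm.move_l(np.r_[p,.064],feed=.05); arm.sleep(.3)
f0=arm.current_force()[2]; log=[]
z=.064
while z>.0515:
    z-=.0004; arm.move_l(np.r_[p,z],feed=.02); f=arm.current_force()[2]-f0; log.append((round(z*1000,1),round(arm.current_ee_pos()[2]*1000,2),round(f,1)))
    if f>22: break
print(log)
arm.move_l(np.r_[p,.15],feed=.1); print(arm.current_t())
E
```

```text
((279.5, 224.6999969482422), 16.197011947631836)
[ 0.6427 -0.1421]
[(63.6, np.float64(63.59), np.float64(-0.1)), (63.2, np.float64(63.15), np.float64(-0.0)), (62.8, np.float64(62.77), np.float64(0.8)), (62.4, np.float64(62.37), np.float64(0.6)), (62.0, np.float64(61.97), np.float64(0.0)), (61.6, np.float64(61.57), np.float64(0.6)), (61.2, np.float64(61.26), np.float64(2.2)), (60.8, np.float64(61.04), np.float64(5.7)), (60.4, np.float64(60.71), np.float64(6.1)), (60.0, np.float64(60.3), np.float64(6.5)), (59.6, np.float64(59.94), np.float64(7.4)), (59.2, np.float64(59.52), np.float64(6.6)), (58.8, np.float64(59.13), np.float64(7.1)), (58.4, np.float64(58.73), np.float64(5.8)), (58.0, np.float64(58.32), np.float64(7.7)), (57.6, np.float64(57.94), np.float64(7.3)), (57.2, np.float64(57.52), np.float64(5.9)), (56.8, np.float64(57.15), np.float64(7.9)), (56.4, np.float64(56.72), np.float64(6.1)), (56.0, np.float64(56.35), np.float64(7.4)), (55.6, np.float64(55.93), np.float64(6.4)), (55.2, np.float64(55.52), np.float64(5.6)), (54.8, np.float64(55.14), np.float64(7.2)), (54.4, np.float64(54.73), np.float64(5.7)), (54.0, np.float64(54.33), np.float64(7.0)), (53.6, np.float64(53.94), np.float64(6.8)), (53.2, np.float64(53.54), np.float64(6.7)), (52.8, np.float64(53.26), np.float64(8.4)), (52.4, np.float64(53.16), np.float64(13.1)), (52.0, np.float64(53.15), np.float64(18.8)), (51.6, np.float64(53.07), np.float64(23.8))]
23.9667
```

The force stayed near 7 N during travel and then rose steeply at 53 mm, so the flange is home. Next is the red body.

```bash
python3 - <<'E'
from h import *
ct=arm.get_calibration("top"); im=cv2.imread("pics/top1.png")[:,:,::-1].copy(); H,S,V=cv2.split(hsv(im))
m=(((H<8)|(H>172))&(S>120)&(V>50)).astype(np.uint8); s=np.zeros_like(m); s[235:280,350:395]=1
cs,_=cv2.findContours(m*s,0,2); k=max(cs,key=cv2.contourArea); c,r=cv2.minEnclosingCircle(k); x=cast(c,ct,.036)[0]; print("red",c,r,x)
pick(x,150,.015,.07)
place(RED,182,.0245,.07)
arm.move_to([.45,.215,.2],R(180)); im,cal=shot("wrist","w_valve"); H,S,V=cv2.split(hsv(im))
m=((H>100)&(H<130)&(S>110)&(V>40)).astype(np.uint8); s=np.zeros_like(m); s[130:280,200:360]=1
cs,_=cv2.findContours(m*s,0,2); k=max(cs,key=cv2.contourArea); print(cv2.minAreaRect(cast(k.reshape(-1,2),cal,.042).astype(np.float32)*1000),k.reshape(-1,2).mean(0))
E
```

```text
Traceback (most recent call last):
ValueError: max() iterable argument is empty
```

The arm hides the red body in top1, so I'll use top0, where it hasn't moved.

```bash
python3 - <<'E'
from h import *
ct=arm.get_calibration("top"); im=cv2.imread("pics/top0.png")[:,:,::-1].copy(); H,S,V=cv2.split(hsv(im))
m=(((H<8)|(H>172))&(S>120)&(V>50)).astype(np.uint8); s=np.zeros_like(m); s[235:280,350:395]=1
cs,_=cv2.findContours(m*s,0,2); k=max(cs,key=cv2.contourArea); c,r=cv2.minEnclosingCircle(k); x=cast(c,ct,.036)[0]; print("red",c,r,x)
pick(x,150,.015,.07)
place(RED,182,.0245,.07)
arm.move_to([.45,.215,.2],R(180)); im,cal=shot("wrist","w_valve"); H,S,V=cv2.split(hsv(im))
m=((H>100)&(H<130)&(S>110)&(V>40)).astype(np.uint8); s=np.zeros_like(m); s[130:280,200:360]=1
cs,_=cv2.findContours(m*s,0,2); k=max(cs,key=cv2.contourArea); print(cv2.minAreaRect(cast(k.reshape(-1,2),cal,.042).astype(np.float32)*1000),k.reshape(-1,2).mean(0))
E
```

```text
red (371.41741943359375, 256.23394775390625) 9.017402648925781 [ 0.43886905 -0.24563004]
w 0.039691314128734896 f 30.000917818397284
held w 0.03955427208883291
Fz [ 0.1 -0.9 -1.5]
t 33.5833
((418.0062255859375, 226.08827209472656), (6.050780773162842, 3.820314645767212), 56.44643020629883) [291.16666667 169.75      ]
```

View pics/w_valve.png

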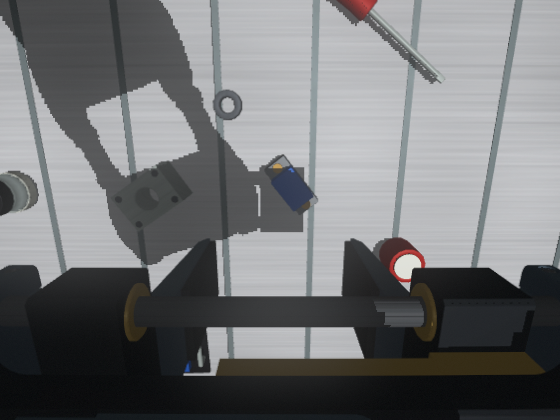

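The valve's coil, shaded by the arm, is at about (293,188). The plugged body is at (405,262), about 110 px away. I'll relax the threshold and check the size.

```bash
python3 - <<'E'
from h import *
cal=arm.get_calibration("wrist"); im=cv2.imread("pics/w_valve.png")[:,:,::-1].copy(); H,S,V=cv2.split(hsv(im))
m=((H>100)&(H<130)&(S>90)).astype(np.uint8); s=np.zeros_like(m); s[130:240,240:340]=1; m=cv2.morphologyEx(m*s,cv2.MORPH_OPEN,np.ones((3,3)))
cs,_=cv2.findContours(m,0,2); k=max(cs,key=cv2.contourArea)
X=cast(k.reshape(-1,2),cal,.042); r=cv2.minAreaRect(X.astype(np.float32)*1000); print(r)
z=cv2.resize(im[140:240,240:340],(500,500),interpolation=0); b=cv2.drawContours(cv2.resize(im,None,fx=5,fy=5,interpolation=0),[k*5+2],-1,(255,0,0),1)[700:1200,1200:1700]
cv2.imwrite("pics/zv.png",np.clip(b*1.5,0,255).astype(np.uint8)[:,:,::-1])
E
```

```text
((437.048828125, 227.2820281982422), (36.55672073364258, 25.738292694091797), 39.1973762512207)
```

View pics/zv.png

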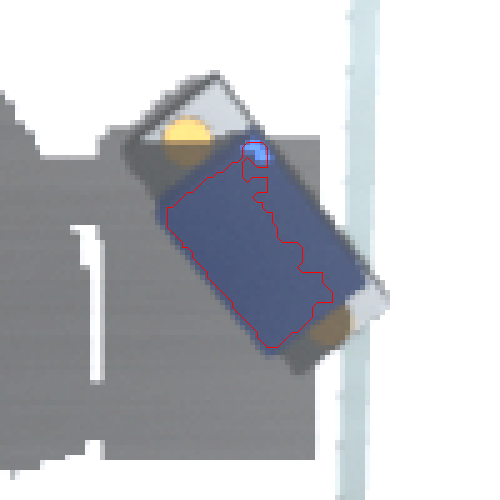

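The mask covers only half the coil, so I'll use the visible coil-top corners at crop ×5: (162,206), (257,135), (365,282), (270,352).

```bash
python3 - <<'E'
from h import *
cal=arm.get_calibration("wrist")
X=cast(np.array([(162,206),(257,135),(365,282),(270,352)])/5+(240,140)-.5,cal,.042)
a=X[2]-X[1]+X[3]-X[0]; b=X[1]-X[0]+X[2]-X[3]; yaw=np.degrees(np.arctan2(a[1],a[0])); c=X.mean(0)
print(c,yaw,np.linalg.norm(a)/2,np.linalg.norm(b)/2,np.degrees(np.arctan2(b[1],b[0])))
yaw=yaw%180
assert abs(np.linalg.norm(a)/2-.038)<.005 and np.linalg.norm(c-(.441,.217))<.012
print(arm.solve_ik(np.r_[c,.016],R(yaw)))
pick(c,yaw,.016,.055)
place(BLUE,182-90 if abs(yaw-92)<abs(yaw-182) else 182,.0255,.05)
arm.move_to([.45,.2,.25],R(92)); shot("top","top2"); shot("scene","scene2"); print(arm.current_t())
im=cv2.imread("pics/scene2.png")[200:310,180:350]; t=cv2.imread("pics/top2.png")[130:230,205:375]
cv2.imwrite("pics/fin.png",np.vstack([cv2.resize(i,(425,275),interpolation=cv2.INTER_CUBIC) for i in (im,t)]))
E
```

```text
[0.43680098 0.22724944] 36.35909067198925 0.037069860906107095 0.023757239429226217 127.1889478337969
[ 2.05336810e+01  3.52530793e+01  1.06664709e+02 -2.54444375e-14
  3.80822117e+01  7.41745903e+01]
w 0.02602340385931844 f 29.997953474521637
held w 0.02574853819596859
Fz [ 0.6  0.1 -1.1]
t 45.1917
46.3083
```

View pics/fin.png

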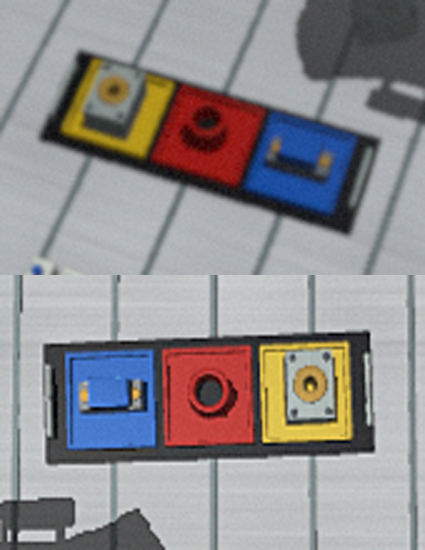

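The final views show the block, red body and valve upright inside their nests: top crop (310,388), (210,392), (112,393). The gripper is clear of all of them.

```bash
python3 -c "
from rig import arm
print(arm.sign_off())"
```

```text
the job is handed in; nothing more can be done
None
```

I handed the job in at about 46 s, with no verdict returned: the block is in the yellow nest with its bushing pressed home (peak about 24 N), then the red body and valve went into their nests, and the look-alikes were never handled.

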